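# Set the hold-down screw of a photo-mounting jig

### The arm

A 6-joint arm with a two-finger parallel gripper is mounted at the origin on the work surface. World frame = base frame: x ahead of the robot, y to its left, z up, the work surface at z = 0. Lengths are in m, angles in rad, forces in N, time in s.
With the tool pointing down it reaches from about 0.375 to 0.925 m from the base axis. Payload 5.7 kg.
Tool frame: the origin (TCP) lies midway between the tips of the shut fingers; the grasp point (between the pads) lies 19 mm behind it; z points along the fingers, y is the line along which they close (so a half turn about z gives the same grasp; the last joint's range is limited). The gripper opens to 88 mm and grips with 3 to 60 N. Pads are 20 mm wide; open, the fingers measure 115 mm over their backs; the gripper's body (75 mm by 178 mm) begins 61 mm behind the grasp point.
Start: joints at [-1.255, 0.359, 1.51, -0, 1.272, -0.115], TCP at [0.251, -0.545, 0.223] pointing down, gripper open.
Joint ranges: [-2.97, 2.97], [-1.01, 2.36], [0.21, 2.38], [-0.96, 4.11], [0.2, 2.71], [-2.98, 2.98]. Speed limits (rad/s): [2.39, 2.39, 3.14, 3.14, 3.14, 3.14].

### API

Orientations are given as a 3x3 rotation matrix whose columns are the frame's x, y, z axes.
In Python, from cell import status, eyes, job gives the robot as it stands. The module is installed in compiled form; this text tells all that it offers.
- The arm moves only by the tool apply_moves, never from a script. Its argument "increments" is a list of rows, each a list of 3 entries, a list of its own where there are three numbers: the opening, from -1 (shut) to 1 (fully open), then the shift along the tool's x, y, z in m, then the turn about the tool's z in rad. A call has exactly 5 rows; each row shifts and turns the commanded pose from where the row before left it, along the tool's axes as they then stand; what a row does not reach is not made up. A row lasts 1/10 s, in which the tool goes at most 50 mm and 8.59 degrees, less where a joint would pass 70% of its speed; a pose out of reach is approached as far as the arm can. A call is refused whole if a number of a shift passes 0.05 or a number of a turn 0.15, either way. A call with a gripper value outside its range is refused whole. The fingers move at their own pace and stop on an object; the grip force is fixed at half the most. Time passes only in rows, so rows that do not move let the fingers close, or fill a call up. It gives the time, the measured TCP pose, the force, the opening and the grip force at its end, in the units of the state.
- status.state(): the state, without advancing time (a new reading comes with each control period).
- eyes.get_image(name): name is "scene" or "top" or "wrist"; returns a dict with "img" (400x640x3 uint8, red, green, blue), "z_map" (400x640 float32, m along the optical axis (not along the pixel's ray), 0 where there is no reading), "vertical_fov" (degrees; the focal length in pixels is half the picture's height over the tangent of half this angle, whatever the lens; pixels are square), "cx", "cy" (the principal point, pixels), "D" ([k1, k2, p1, p2, k3] as OpenCV has them; the pictures are not rectified), "R" (3x3) and "t" (3): a world point X has camera coordinates R X + t. Camera axes: x right, y down, z forward; pixel columns grow to the right and rows downward; lengths in m; the calibration is good to about 2 mm. A picture is of the moment at which its call begins.
- job.hand_in(): hands the job in; it is judged then, once.
The state is a dict: "clock": time; "q": joint angles; "dq": joint speeds; "effort": joint torques, N m; "tool_pos": TCP position; "ee_rot": TCP orientation; "force": force on the tool from outside, world axes, zero at the start; "ft_torque": the same for the moment, N m; "gripper_width": opening from 0.0 (shut) to 1.0 (fully open); "grip_force": force on a finger pad.
Only numpy, scipy, OpenCV 4.12 (cv2) and the standard library are available. Lean on these libraries where they do the work, as an engineer would, in place of code of your own. Each camera call takes 0.05 s, during which the arm holds its last target. There are 200 camera calls.

### The job

Push the wooden photo block under the hold-down until its back edge is fully home and square against the fence. Then turn the brass thumbscrew clockwise until it bottoms: past the first light touch, the foot presses the block down until it sits hard on the bed and the screw is gently finger-tight. Back it off a quarter of a turn, so that the foot stands just clear, and leave the block home and everything else on the desk where it is.

Things in the scene. Friction and masses are not known exactly. Their poses are not given: they have to be found in the camera images.
- press: Photo-mounting jig, fixed: plywood base 260 x 180 x 15 mm (x -170 to +90 mm), a dark fence, a dark steel arm 26 mm wide, its top 82 mm above the desk, reaching from a post behind the fence over the bed. Origin: on the desk under the screw axis; x points to the fence, z up. The bed is a hard grey sheet whose top is 17 to 19 mm above the desk, differing from start to start.
- fence (a point): Top middle of the dark wooden fence's face, the face that the block goes against: 150 mm wide, 39 mm above the desk, 30 mm beyond the screw axis along the press's x. Axes as the press.
- block: Light wooden slab 130 (x) x 110 (y) x 18 mm, a picture on top, about 0.18 kg. Origin: centre of its underside; its +x edge goes against the fence. It starts 15 to 35 mm short of the fence, a little askew, loose on a cork pad (60 mm wide) that stands 1.5 to 4.5 mm proud of the hard bed, sinks under about 5 N and stays down. Home, its origin is at press x = -35 mm; its place sideways is free.
- foot: Black rubber pressure foot of the screw, 26 mm in diameter, 8 mm high, on the screw axis; it moves up and down without turning. Origin: centre of its underside. It starts about 2 to 9 mm above the block's top. A light touch on the block is not the bottom: the cork pad first gives way by 1.5 to 4.5 mm, until the block sits on the hard bed.
- knob_grip (a point): Centre of the round knurled brass thumbscrew head, 32 mm in diameter, 20 mm high, axis vertical, above the arm. The point is on the axis, 8 mm below the head's top; its x axis follows the dark line on top. Clockwise from above goes down, 16 mm a turn, head and foot together. It turns freely (0.02 N m; 0.04 while the cork pad sinks) until it bottoms.
- knob_top (a point): Centre of the thumbscrew head's top. When the screw bottoms (block on the hard bed) the torque rises above its free-turning reading within 10 to 20 degrees of finger turn: 0.1 N m more is about 40 N at the foot, and any downward push on the head adds to it. Finger-tight is a rise of 0.06 to 0.15 N m (20 to 65 N at the foot); 0.2 N m (90 N) crushes the block.
- candle: Amber jar with a lid, 64 mm in diameter, 75 mm high; a bystander, not to be moved. Origin: centre of its underside.
- pencup: White ceramic cup, 68 mm in diameter, 90 mm high; a bystander, not to be moved. Origin: centre of its underside.
- notebook: Blue cloth-bound notebook 105 x 75 x 16 mm; a bystander, not to be moved. Origin: centre of its underside.
Not all that is in view belongs to the job. What is meant by the block is not pink or purple, and is the larger of those in its own colour.

How it is judged:
By the outcome, as a careful person would: the job done as asked, in the order asked, and still so for the second after the job is handed in, with the robot touching nothing.
It also fails if it takes over 72 s, if anything falls off the work surface, if the arm or the gripper's body presses on something with over 40 N, if the wrist force passes 120 N, or if a joint passes its speed limit or range.

## Working session

There is one attempt and no reset: what is moved stays moved. The work goes in short steps, Python scripts to look and compute and a tool call to move; the robot and the scene stay as the last step left them, time stands still between calls to the robot, and variables do not carry over. Pictures are saved under pics/ and viewed, at most 10 in all, crops included, and the job is handed in when it is done.

Besides the shell and the picture viewer there is one more tool, called after "Request:" in YAML: its name, and indented under it one key for each argument. apply_moves: Moves the arm, as the interface text tells. Its arguments: {"type":"object","properties":{"increments":{"type":"array"}},"required":["increments"]}

```bash
mkdir -p pics
cat > h.py <<'E'
import numpy as np, cv2
from cell import status, eyes, job
def K(d):
    f=d["img"].shape[0]/2/np.tan(np.radians(d["vertical_fov"])/2)
    return np.array([[f,0,d["cx"]],[0,f,d["cy"]],[0,0,1.]])
def get(n):
    d=eyes.get_image(n); d["K"]=K(d); return d
def rays(d,uv):
    p=cv2.undistortPoints(np.array(uv,float).reshape(-1,1,2),d["K"],np.array(d["D"],float)).reshape(-1,2)
    r=np.c_[p,np.ones(len(p))]; return -d["R"].T@d["t"], r@d["R"]
def plane(d,uv,z):
    c,r=rays(d,uv); return c+r*((z-c[2])/r[:,2])[:,None]
def depth(d,uv):
    uv=np.array(uv); c,r=rays(d,uv)
    i=np.round(uv).astype(int); zz=d["z_map"][i[:,1],i[:,0]]
    return c+r*zz[:,None]
def save(d,n): cv2.imwrite("pics/"+n,cv2.cvtColor(d["img"],cv2.COLOR_RGB2BGR))
E
python3 - <<'E'
from h import *
for n in ["scene","top"]:
    d=get(n); save(d,n+"0.png"); np.savez(n+"0.npz",**{k:np.array(v) for k,v in d.items()}); print(n,d["vertical_fov"],d["D"],-d["R"].T@d["t"])
print(status.state())
E
```

```text
scene 45.72930985751236 [-0.10136104  0.          0.          0.          0.        ] [1.03341446 0.29918815 0.95353765]
top 47.07641934119674 [-0.10507486  0.          0.          0.          0.        ] [0.38133119 0.01478855 1.10085996]
{'clock': 0.1, 'q': array([-1.25510509e+00,  3.59434231e-01,  1.51133580e+00,  1.41427181e-06,
        1.27253323e+00, -1.15113703e-01]), 'dq': array([ 9.73416812e-04, -6.60554318e-04, -4.88884650e-03,  8.77828216e-05,
        1.06610411e-03,  3.97216966e-04]), 'effort': array([ 8.32779297e-04, -5.16357923e+01, -2.71407473e+01,  6.77729188e-02,
        2.77022127e-02, -5.30771911e-05]), 'tool_pos': array([ 0.25034586, -0.5445672 ,  0.22188852]), 'ee_rot': array([[ 9.08630127e-01,  4.17601498e-01, -5.29812609e-04],
       [ 4.17601787e-01, -9.08628693e-01,  1.62648974e-03],
       [ 1.97821614e-04, -1.69912828e-03, -9.99998537e-01]]), 'force': array([-0.67325972,  0.25363607, -0.18193475]), 'ft_torque': array([ 0.01732111,  0.01279526, -0.01616793]), 'grip_force': 0.0, 'gripper_width': 0.9975000268021308}
```

View pics/scene0.png

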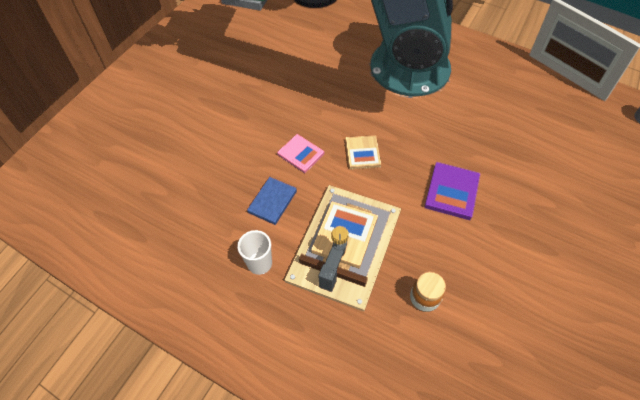

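View pics/top0.png

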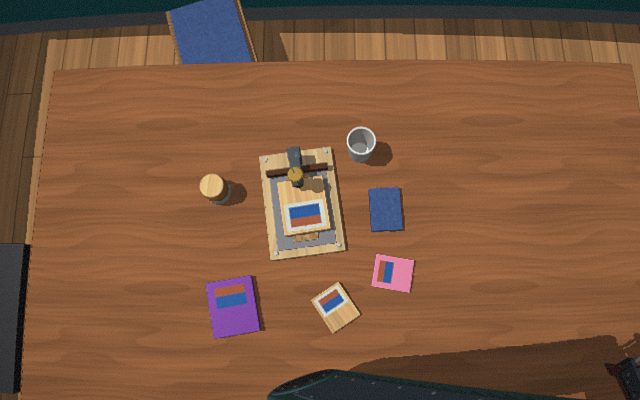

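Scene: jig at about (345,245), white cup (256,252), candle (429,290), notebook (272,200), decoy blocks around it. Top: jig (300,203), knob (295,175), block (305,205), with its near edge at row ~235.

Run:
```python
from h import *
a=cv2.imread("pics/top0.png")[140:265,250:355]; b=cv2.imread("pics/scene0.png")[180:310,280:405]
a=cv2.resize(a,(400,476),interpolation=2); b=cv2.resize(b,(400,416),interpolation=2)
o=np.zeros((476,800,3),np.uint8); o[:,:400]=a; o[:416,400:]=b; cv2.imwrite("pics/crop0.png",o)
d=dict(np.load("top0.npz"))
pts={"knob":(295,174),"jigTL":(260,157),"jigTR":(330,147),"jigBR":(345,250),"jigBL":(271,259),"blkBL":(285,236),"blkBR":(330,232),"blk":(305,205),"bedL":(278,246),"cup":(361,135),"candle":(212,185),"arm":(294,160)}
for k,v in pts.items(): print(k,depth(d,[v])[0].round(4))
```

```text
knob [0.6399 0.1051 0.1294]
jigTL [0.7153 0.2033 0.014 ]
jigTR [0.7392 0.0297 0.0129]
jigBR [ 0.4851 -0.0046 -0.0012]
jigBL [0.4633 0.1712 0.0139]
blkBL [0.5175 0.138  0.0184]
blkBR [0.5266 0.0309 0.0164]
blk [0.5881 0.0892 0.0392]
bedL [0.4938 0.1545 0.0178]
cup [ 0.7576 -0.0458  0.0467]
candle [0.6302 0.3034 0.076 ]
arm [0.6869 0.1124 0.0791]
```

View pics/crop0.png

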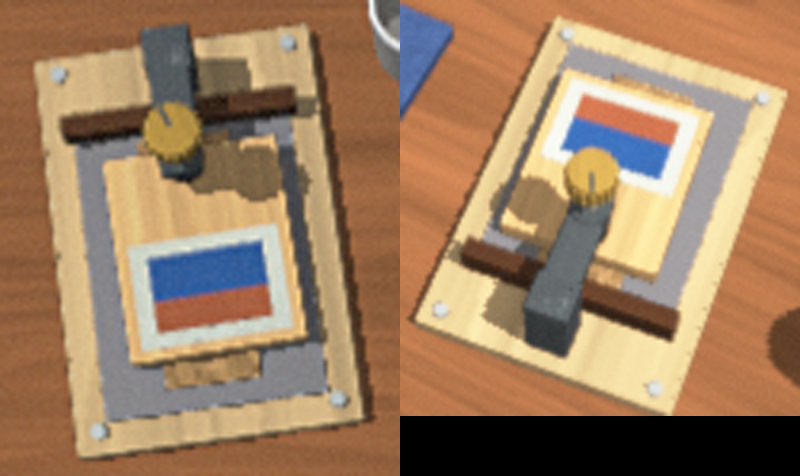

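The crop shows the block's back edge short of the fence, the cork sticking out at the near edge and the knob with its dark line. Jig yaw is about 7.5°. I'll move over it for a close look.

Request:
apply_moves:
  increments:
    - [1,[0,0,0],0.15]
    - [1,[0,0,0],0.15]
    - [1,[0.022,-0.0385,0],0]
    - [1,[0.022,-0.0385,0],0]
    - [1,[0.022,-0.0385,0],0]

```text
clock: 0.6
tool_pos: [0.301, -0.4205, 0.2221]
ee_rot: [[0.992, 0.129, -0.0], [0.129, -0.992, 0.001], [-0.0, -0.001, -1.0]]
force: [1.2, 0.2, 0.8]
gripper_width: 0.997
grip_force: 0.0
```

Request:
apply_moves:
  increments:
    - [1,[0.022,-0.0385,0],0]
    - [1,[0.022,-0.0385,0],0]
    - [1,[0.022,-0.0385,0],0]
    - [1,[0.022,-0.0385,0],0]
    - [1,[0.022,-0.0385,0],0]

```text
clock: 1.1
tool_pos: [0.385, -0.215, 0.2225]
ee_rot: [[0.992, 0.13, -0.0], [0.13, -0.992, 0.0], [-0.0, -0.0, -1.0]]
force: [0.5, -0.6, -0.1]
gripper_width: 0.999
grip_force: 0.0
```

Request:
apply_moves:
  increments:
    - [0.6,[0.022,-0.0385,0],0]
    - [0.6,[0.022,-0.0385,0],0]
    - [0.6,[0.022,-0.0385,0],0]
    - [0.6,[0.022,-0.0385,0],0]
    - [0.6,[0.022,-0.0385,0],0]

```text
clock: 1.6
tool_pos: [0.4689, -0.0098, 0.2226]
ee_rot: [[0.991, 0.131, -0.0], [0.131, -0.991, 0.0], [-0.0, -0.0, -1.0]]
force: [1.0, 0.1, -0.0]
gripper_width: 0.802
grip_force: 0.0
```

Run:
```python
from h import *
s=status.state(); print(s["tool_pos"],s["ee_rot"].round(3),s["q"].round(2),s["clock"])
d=get("wrist"); save(d,"w1.png"); np.savez("w1.npz",**{k:np.array(v) for k,v in d.items()}); print(-d["R"].T@d["t"],d["R"].round(2),d["vertical_fov"])
```

```text
[ 0.46894315 -0.00975851  0.22255266] [[ 0.991  0.131 -0.   ]
 [ 0.131 -0.991  0.   ]
 [-0.    -0.    -1.   ]] [-0.17  0.17  1.78 -0.    1.19  1.27] 1.6
[0.55305596 0.00189987 0.38391098] [[ 0.13 -0.99 -0.  ]
 [-0.94 -0.12  0.31]
 [-0.3  -0.04 -0.95]] 58.71963621680938
```

View pics/w1.png

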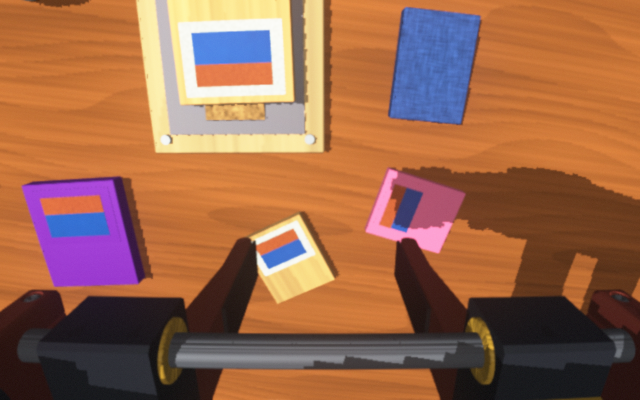

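The wrist view shows the jig's near end: block near edge at row ~102, cork (235,112), decoys below. I'll move further over the jig to see the fence and the knob.

Request:
apply_moves:
  increments:
    - [0.6,[0.036,-0.02,0],0]
    - [0.6,[0.036,-0.02,0],0]
    - [0.6,[0.036,-0.02,0],0]
    - [0.6,[0.036,-0.02,0],0]
    - [0.6,[0,0,0],0]

```text
clock: 2.15
tool_pos: [0.6049, 0.089, 0.2221]
ee_rot: [[0.991, 0.133, 0.002], [0.133, -0.991, 0.001], [0.003, -0.001, -1.0]]
force: [-0.8, -0.7, -0.1]
gripper_width: 0.796
grip_force: 0.0
```

Run:
```python
from h import *
s=status.state(); print(s["tool_pos"],s["clock"])
d=get("wrist"); save(d,"w2.png"); np.savez("w2.npz",**{k:np.array(v) for k,v in d.items()}); print(-d["R"].T@d["t"])
```

```text
[0.60486614 0.08895643 0.22207888] 2.15
[0.6885214  0.10061051 0.38366486]
```

View pics/w2.png

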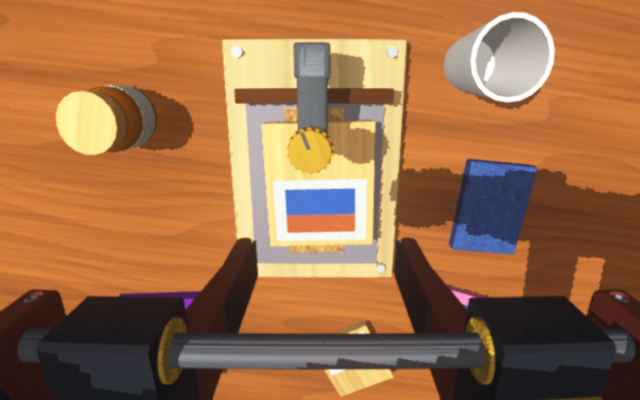

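The wrist view shows the whole jig: knob at (309,150), fence rows 89–103, block (262–375, 123–247). Next I'll measure from the depth cloud, with rays from the top view as a check.

```bash
cat > meas.py <<'E'
from h import *
def cloud(d):
    h,w=d["z_map"].shape; u,v=np.meshgrid(np.arange(w),np.arange(h))
    c,r=rays(d,np.c_[u.ravel(),v.ravel()]); return (c+r*d["z_map"].reshape(-1,1)).reshape(h,w,3)
def big(m):
    n,l,s,_=cv2.connectedComponentsWithStats(m.astype(np.uint8)); return l==1+np.argmax(s[1:,4])
def rect(d,m,z):
    cs,_=cv2.findContours(m.astype(np.uint8),0,1); c=max(cs,key=cv2.contourArea).reshape(-1,2)
    P=plane(d,c,z)[:,:2]; return P
def ok(P): 
    r=cv2.minAreaRect((P*1000).astype(np.float32)); return np.array(r[0]).round(1),np.array(r[1]).round(1),round(r[2],2)
def line(P): 
    vx,vy,x,y=cv2.fitLine(P.astype(np.float32),cv2.DIST_HUBER,0,.001,.001).ravel(); return np.array([vx,vy]),np.array([x,y])
E
python3 - <<'E'
from meas import *
for n in ["w2","top0","scene0"]:
    d=dict(np.load(n+".npz")); X=cloud(d); z=X[...,2]; img=d["img"].astype(int)
    hsv=cv2.cvtColor(d["img"],cv2.COLOR_RGB2HSV)
    near=(abs(X[...,0]-.6)<.16)&(abs(X[...,1]-.1)<.1)
    k=big(near&(z>.112)&(z<.15)); zt=np.percentile(z[k],[50,80,95]); 
    kt=big(k&(z>zt[0]-.003)); P=rect(d,kt,zt[0]); (c,r)=cv2.minEnclosingCircle((P*1000).astype(np.float32))
    print(n,"knob z",zt.round(4),"c",np.round(c,1),"r",round(r,1),"meanXY",X[kt].mean(0).round(4), "px",np.argwhere(kt).mean(0)[::-1])
    dark=near&(z>.03)&(z<.048)&(img.sum(2)<200)&(img[...,0]>img[...,2]+8)
    f=big(dark); print(" fence z",np.median(z[f]).round(4),ok(rect(d,f,.039)))
    b=near&(z>.030)&(z<.046)&~cv2.dilate(dark.astype(np.uint8),np.ones((3,3))).astype(bool)&(img.sum(2)>200)
    b=big(b); zb=np.median(z[b]); print(" block z",zb.round(4),ok(rect(d,b,zb)), b.sum())
    base=near&(z>.008)&(z<.02); 
    bd=near&(z>.012)&(z<.026)&(hsv[...,1]<70); print(" bed z",np.median(z[bd]).round(4),bd.sum())
E
```

```text
w2 knob z [0.1285 0.1292 0.1298] c [641.  106.5] r 17.2 meanXY [0.641  0.1066 0.1285] px [309.23556132 150.73004543]
 fence z 0.0383 (array([679.6,  87.3]), array([12.7, 20.6]), 7.72)
 block z 0.0373 (array([589.2,  94.4]), array([129.4, 109.6]), 8.88) 11346
 bed z 0.0169 6052
top0 knob z [0.1291 0.1311 0.1325] c [640.7 106.1] r 17.3 meanXY [0.6408 0.1059 0.1297] px [294.62804878 173.58536585]
 fence z 0.0387 (array([680.6,  68.1]), array([15.7, 62.4]), 4.28)
 block z 0.0383 (array([588.8,  93.7]), array([131.3, 109.7]), 8.84) 2406
 bed z 0.0179 1555
scene0 knob z [0.1298 0.1314 0.1326] c [640.4 106.1] r 17.4 meanXY [0.6408 0.106  0.1303] px [339.42 233.09]
 fence z 0.0385 (array([685.2,  64.4]), array([18.6, 52.8]), 9.0)
 block z 0.0391 (array([590.2,  93.9]), array([134.3, 110.6]), 8.86) 2237
 bed z 0.0188 1352
```

Run:
```python
from meas import *
for n in ["w2","top0"]:
    d=dict(np.load(n+".npz")); X=cloud(d); z=X[...,2]; img=d["img"].astype(int)
    near=(abs(X[...,0]-.6)<.2)&(abs(X[...,1]-.1)<.13)
    dark=near&(X[...,0]>.62)&(img.sum(2)<190)&(img[...,0]>img[...,2]+8)&(z>.034)&(z<.05)
    ys,xs=np.where(dark)
    # front = largest row per column; far = smallest
    lo=[];hi=[]
    for u in np.unique(xs):
        r=ys[xs==u]
        if len(r)>=2: lo.append((u,r.max()+.5)); hi.append((u,r.min()-.5))
    for e in (lo,hi):
        P=plane(d,np.array(e),.039)[:,:2]; v,p=line(P); v=v*np.sign(-v[1])
        yaw=np.degrees(np.arctan2(v[0],-v[1])); nrm=np.array([-v[1],v[0]])
        print(n,"fence yaw",yaw.round(2),"dist from knob",((p-[.6408,.1062])@nrm).round(4),"width",np.ptp(P@v).round(3))
    m=near&(z>.008)&(z<.05)
    hs=cv2.cvtColor(d["img"],cv2.COLOR_RGB2HSV); m=near&(z>.010); m=big(cv2.morphologyEx(m.astype(np.uint8),cv2.MORPH_OPEN,np.ones((3,3)))>0)
    print(ok(rect(d,m,.015)))
```

```text
w2 fence yaw 7.71 dist from knob 0.03 width 0.02
w2 fence yaw 7.72 dist from knob 0.0427 width 0.02
(array([497.4,  87.2]), array([467.6, 926.6]), 7.83)
top0 fence yaw 7.17 dist from knob 0.0296 width 0.143
top0 fence yaw 7.83 dist from knob 0.0414 width 0.143
(array([607.3, 101.8]), array([272.7, 180. ]), 7.5)
```

Request:
apply_moves:
  increments:
    - [0.6,[-0.035,-0.002,0],0]
    - [0.6,[-0.035,-0.002,0],0]
    - [0.6,[-0.035,-0.002,0.02],0]
    - [0.6,[0,0,0.045],0]
    - [0.6,[0,0,0.045],0]

```text
clock: 2.7
tool_pos: [0.4946, 0.0778, 0.1129]
ee_rot: [[0.992, 0.13, 0.002], [0.13, -0.992, -0.0], [0.002, 0.001, -1.0]]
force: [1.4, 0.9, -0.7]
gripper_width: 0.8
grip_force: 0.0
```

Request:
apply_moves:
  increments:
    - [0.6,[0,0,0.04],0]
    - [0.6,[0,0,0.03],0]
    - [0.6,[0,0,0.015],0]
    - [0.6,[0,0,0],0]
    - [0.6,[0,0,0],0]

```text
clock: 3.2
tool_pos: [0.4954, 0.0781, 0.028]
ee_rot: [[0.992, 0.13, -0.001], [0.13, -0.992, -0.0], [-0.001, -0.0, -1.0]]
force: [-0.6, -0.1, 1.5]
gripper_width: 0.802
grip_force: 0.0
```

Request:
apply_moves:
  increments:
    - [0.6,[0.006,0,0],-0.004]
    - [0.6,[0.006,0,0],0]
    - [0.6,[0.006,0,0],0]
    - [0.6,[0.005,0,0],0]
    - [0.6,[0.004,0,0],0]

```text
clock: 3.7
tool_pos: [0.5231, 0.0824, 0.0279]
ee_rot: [[0.991, 0.135, -0.001], [0.135, -0.991, 0.0], [-0.001, -0.0, -1.0]]
force: [-3.3, 0.1, 1.1]
gripper_width: 0.8
grip_force: 1.2
```

Request:
apply_moves:
  increments:
    - [0.6,[0.002,0,0],0]
    - [0.6,[0.002,0,0],0]
    - [0.6,[0.001,0,0],0]
    - [0.6,[0.001,0,0],0]
    - [0.6,[0,0,0],0]

```text
clock: 4.2
tool_pos: [0.5294, 0.0832, 0.0276]
ee_rot: [[0.991, 0.134, 0.001], [0.134, -0.991, 0.0], [0.001, -0.0, -1.0]]
force: [-1.2, 0.1, -0.3]
gripper_width: 0.798
grip_force: 0.4
```

```bash
cat > look.py <<'E'
from meas import *
import sys
n=sys.argv[1]
for cam in sys.argv[2:]:
    d=get(cam); save(d,f"{n}_{cam}.png"); X=cloud(d); z=X[...,2]; img=d["img"].astype(int)
    near=(abs(X[...,0]-.6)<.16)&(abs(X[...,1]-.1)<.1)
    dark=near&(z>.03)&(z<.048)&(img.sum(2)<200)&(img[...,0]>img[...,2]+8)
    b=near&(z>.030)&(z<.046)&~cv2.dilate(dark.astype(np.uint8),np.ones((3,3))).astype(bool)&(img.sum(2)>200)
    b=big(b); zb=np.median(z[b]); r=ok(rect(d,b,.0385)); c=r[0]/1000-[.6408,.106]
    print(cam,"block z",zb.round(4),r,"press x,y mm",(c@np.array([.991,.134])*1000).round(1),(c@np.array([-.134,.991])*1000).round(1))
s=status.state(); p=s["tool_pos"][:2]-[.6408,.106]
print("tcp press",(p@np.array([.991,.134])).round(4),s["tool_pos"].round(4),s["force"].round(2),s["ft_torque"].round(3),s["clock"])
E
python3 look.py a top scene
```

```text
top block z 0.0386 (array([679.2, 149.9]), array([ 3.3, 43.6]), 4.21) press x,y mm 43.9 38.4
scene block z 0.0392 (array([609.5, 102.9]), array([142.4, 151.1]), 6.91) press x,y mm -31.4 1.1
tcp press -0.1135 [0.5294 0.0832 0.0276] [-1.07 -0.31 -0.63] [0.053 0.086 0.026] 4.3
```

Request:
apply_moves:
  increments:
    - [0.6,[0.001,0,0],0]
    - [0.6,[0.001,0,0],0]
    - [0.6,[0.001,0,0],0]
    - [0.6,[0,0,0],0]
    - [0.6,[0,0,0],0]

```text
clock: 4.8
tool_pos: [0.5305, 0.0834, 0.0275]
ee_rot: [[0.991, 0.134, -0.003], [0.134, -0.991, -0.0], [-0.003, -0.0, -1.0]]
force: [-4.9, -0.9, 3.6]
gripper_width: 0.798
grip_force: 2.6
```

Request:
apply_moves:
  increments:
    - [0.6,[0.0005,0,0],0]
    - [0.6,[0.0005,0,0],0]
    - [0.6,[0.0005,0,0],0]
    - [0.6,[0,0,0],0]
    - [0.6,[0,0,0],0]

```text
clock: 5.3
tool_pos: [0.5305, 0.0834, 0.0273]
ee_rot: [[0.991, 0.134, -0.005], [0.134, -0.991, -0.0], [-0.005, -0.0, -1.0]]
force: [-7.7, -0.8, 5.5]
gripper_width: 0.798
grip_force: 3.8
```

Request:
apply_moves:
  increments:
    - [0.6,[0.001,0,0],0]
    - [0.6,[0.001,0,0],0]
    - [0.6,[0.001,0,0],0]
    - [0.6,[0,0,0],0]
    - [0.6,[0,0,0],0]

```text
clock: 5.8
tool_pos: [0.5305, 0.0837, 0.0267]
ee_rot: [[0.991, 0.134, -0.01], [0.134, -0.991, -0.001], [-0.01, -0.001, -1.0]]
force: [-11.3, -3.2, 6.8]
gripper_width: 0.802
grip_force: 6.0
```

Run:
```python
from h import *
s=status.state();print(s["tool_pos"],s["force"],s["ft_torque"])
```

```text
[0.53054789 0.08365048 0.02666584] [-11.32117174  -3.16325813   6.75053984] [-0.65128268  1.96334043 -0.25685603]
```

Request:
apply_moves:
  increments:
    - [0.6,[-0.01,0,0],0]
    - [0.6,[-0.015,0,0],0]
    - [0.6,[-0.01,0,0],0]
    - [0.6,[0,0,-0.04],0]
    - [0.6,[0,0,-0.045],0]

```text
clock: 6.3
tool_pos: [0.5003, 0.0794, 0.1124]
ee_rot: [[0.991, 0.134, -0.003], [0.134, -0.991, 0.0], [-0.003, -0.001, -1.0]]
force: [1.5, -0.1, 0.4]
gripper_width: 0.8
grip_force: 0.0
```

Request:
apply_moves:
  increments:
    - [0.6,[0,0,-0.045],0]
    - [0.6,[0,0,-0.045],0]
    - [0.6,[0.04,0,-0.01],0]
    - [0.6,[0.04,0,0],0]
    - [0.6,[0.015,0,0],0]

```text
clock: 6.8
tool_pos: [0.6007, 0.0926, 0.2144]
ee_rot: [[0.991, 0.134, 0.007], [0.134, -0.991, 0.001], [0.007, 0.0, -1.0]]
force: [-1.4, -0.5, 0.1]
gripper_width: 0.8
grip_force: 0.0
```

```bash
sed -i 's#(abs(X\[...,1\]-.1)<.1)#(abs(X[...,1]-.1)<.085)#; s#f"{n}#f"{n}#' look.py; python3 look.py b wrist top scene
python3 - <<'E'
import cv2,numpy as np
a=cv2.imread("pics/b_wrist.png")[20:300,150:470]; cv2.imwrite("pics/b_crop.png",cv2.resize(a,None,fx=2,fy=2))
E
```

```text
wrist block z 0.0365 (array([613.5, 102.4]), array([141.6, 149.2]), 7.64) press x,y mm -27.5 0.1
top block z 0.0373 (array([587.2, 120.1]), array([100.7,  58.7]), 4.03) press x,y mm -51.2 21.2
scene block z 0.0383 (array([610.5, 102. ]), array([140. , 150.4]), 7.41) press x,y mm -30.6 0.1
tcp press -0.0458 [0.5964 0.0923 0.2125] [ 0.69  0.71 -0.19] [0.013 0.052 0.026] 6.95
```

View pics/b_crop.png

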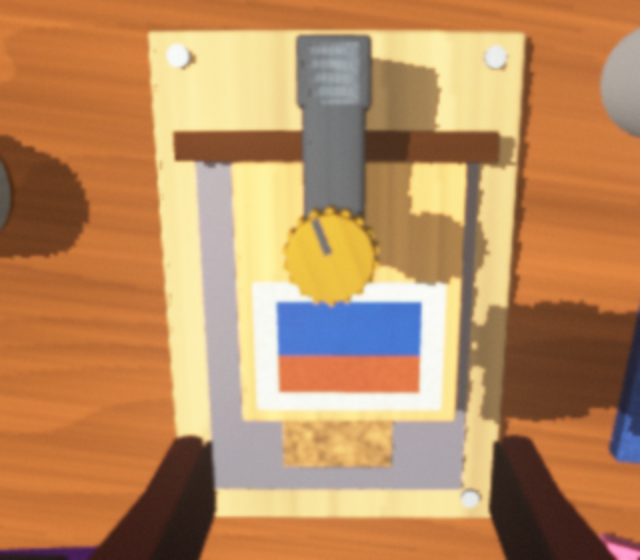

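The crop shows the block's back edge flush with the fence on both sides of the arm (row ~160), its near edge level (row 420), knob centre (331,255). Next I'll centre over the knob and wind the wrist back so there's room to turn clockwise.

Request:
apply_moves:
  increments:
    - [0.4,[0.0458,-0.0078,0],0]
    - [0.4,[0,0,0],-0.148]
    - [0.4,[0,0,0],-0.148]
    - [0.4,[0,0,0],-0.148]
    - [0.4,[0,0,0],-0.148]

```text
clock: 7.45
tool_pos: [0.6385, 0.106, 0.2123]
ee_rot: [[0.743, 0.669, -0.002], [0.669, -0.743, 0.0], [-0.001, -0.001, -1.0]]
force: [0.6, 0.1, 1.3]
gripper_width: 0.699
grip_force: 0.0
```

Request:
apply_moves:
  increments:
    - [0.4,[0,0,0],-0.148]
    - [0.4,[0,0,0],-0.148]
    - [0.4,[0,0,0],-0.148]
    - [0.4,[0,0,0],-0.148]
    - [0.4,[0,0,0],-0.148]

```text
clock: 7.95
tool_pos: [0.6384, 0.1059, 0.2124]
ee_rot: [[0.098, 0.995, -0.001], [0.995, -0.098, 0.0], [-0.0, -0.001, -1.0]]
force: [0.2, 0.4, -0.7]
gripper_width: 0.701
grip_force: 0.0
```

Request:
apply_moves:
  increments:
    - [0.4,[0,0,0],-0.148]
    - [0.4,[0,0,0],-0.148]
    - [0.4,[0,0,0],-0.148]
    - [0.4,[0,0,0],-0.148]
    - [0.4,[0,0,0],-0.148]

```text
clock: 8.45
tool_pos: [0.6384, 0.1059, 0.2124]
ee_rot: [[-0.599, 0.801, -0.001], [0.801, 0.599, 0.0], [0.001, -0.001, -1.0]]
force: [0.1, 0.3, -0.6]
gripper_width: 0.7
grip_force: 0.0
```

Request:
apply_moves:
  increments:
    - [0.4,[0,0,0],-0.148]
    - [0.4,[0,0,0],-0.148]
    - [0.4,[0,0,0],-0.148]
    - [0.4,[0,0,0],-0.148]
    - [0.4,[0,0,0],-0.148]

```text
clock: 8.95
tool_pos: [0.6384, 0.1059, 0.2124]
ee_rot: [[-0.982, 0.188, -0.001], [0.188, 0.982, 0.0], [0.001, -0.0, -1.0]]
force: [0.3, 0.4, -0.4]
gripper_width: 0.701
grip_force: 0.0
```

Request:
apply_moves:
  increments:
    - [0.4,[0,0,0],-0.148]
    - [0.4,[0,0,0],-0.148]
    - [0.4,[0,0,0],-0.148]
    - [0.4,[0,0,0],-0.148]
    - [0.4,[0,0,0],-0.148]

```text
clock: 9.45
tool_pos: [0.6384, 0.1059, 0.2125]
ee_rot: [[-0.852, -0.524, -0.001], [-0.524, 0.852, 0.0], [0.001, 0.001, -1.0]]
force: [0.2, 0.3, 0.4]
gripper_width: 0.701
grip_force: 0.0
```

```bash
cat > st.py <<'E'
from h import *
s=status.state(); R=s["ee_rot"]; e=np.array([.6408,.1062,.104])-s["tool_pos"]
print("t",s["clock"],"pos",s["tool_pos"].round(4),"yaw",np.arctan2(R[1,0],R[0,0]).round(4),"q6",s["q"][5].round(3),"F",s["force"].round(2),"T",s["ft_torque"].round(3),"eff6",s["effort"][5].round(4),"w",round(s["gripper_width"],3),"g",round(s["grip_force"],1),"to knob in tool",(R.T@e).round(4))
E
python3 st.py
```

```text
t 9.45 pos [0.6384 0.1059 0.2125] yaw -2.5902 q6 -2.064 F [0.17 0.25 0.43] T [ 0.071 -0.122  0.056] eff6 1.9635 w 0.701 g 0.0 to knob in tool [-0.0023 -0.0011  0.1085]
```

Request:
apply_moves:
  increments:
    - [0.4,[0,0,0],-0.148]
    - [0.4,[0,0,0],-0.148]
    - [0.4,[0,0,0],-0.148]
    - [0.4,[0,0,0],-0.148]
    - [0.4,[-0.0013,-0.0021,0.02],0]

```text
clock: 9.95
tool_pos: [0.6429, 0.1064, 0.195]
ee_rot: [[-0.416, -0.909, 0.004], [-0.909, 0.416, 0.0], [-0.002, -0.004, -1.0]]
force: [-0.2, -0.4, 0.4]
gripper_width: 0.703
grip_force: 0.0
```

Request:
apply_moves:
  increments:
    - [0.2,[0,0,0.04],0]
    - [0.2,[0,0,0.03],0]
    - [0.2,[0,0,0.018],0]
    - [0.2,[0,0,0],0]
    - [0.2,[0,0,0],0]

```text
clock: 10.45
tool_pos: [0.6417, 0.1063, 0.1049]
ee_rot: [[-0.42, -0.907, -0.001], [-0.907, 0.42, 0.0], [0.0, 0.001, -1.0]]
force: [-0.0, 0.4, 1.3]
gripper_width: 0.601
grip_force: 0.0
```

```bash
python3 st.py
```

```text
t 10.45 pos [0.6417 0.1063 0.1049] yaw -2.0044 q6 -2.65 F [-0.02  0.37  1.31] T [ 0.149 -0.075  0.011] eff6 0.0007 w 0.601 g 0.0 to knob in tool [0.0005 0.0008 0.001 ]
```

Request:
apply_moves:
  increments:
    - [0.0,[0.0003,0.0005,0],0]
    - [-0.2,[0,0,0],0]
    - [-1,[0,0,0],0]
    - [-1,[0,0,0],0]
    - [-1,[0,0,0],0]

```text
clock: 10.95
tool_pos: [0.6412, 0.1071, 0.1059]
ee_rot: [[-0.42, -0.907, -0.001], [-0.907, 0.42, 0.001], [-0.001, 0.001, -1.0]]
force: [-3.5, 1.7, 5.9]
gripper_width: 0.361
grip_force: 30.0
```

Request:
apply_moves:
  increments:
    - [-1,[0,0,0],0]
    - [-1,[0,0,0],0]
    - [-1,[0,0,0],0]
    - [-1,[0,0,0],0]
    - [-1,[0,0,0],0]

```text
clock: 11.45
tool_pos: [0.6412, 0.1071, 0.1059]
ee_rot: [[-0.42, -0.907, -0.001], [-0.907, 0.42, 0.001], [-0.001, 0.001, -1.0]]
force: [-5.4, 1.7, 6.7]
gripper_width: 0.364
grip_force: 30.0
```

```bash
python3 st.py; python3 st.py
```

```text
t 11.45 pos [0.6412 0.1071 0.1059] yaw -2.0044 q6 -2.65 F [-5.44  1.7   6.67] T [ 0.413  0.686 -0.004] eff6 -0.0295 w 0.364 g 30.0 to knob in tool [0.001  0.     0.0019]
t 11.45 pos [0.6412 0.1071 0.1059] yaw -2.0044 q6 -2.65 F [-5.44  1.7   6.67] T [ 0.413  0.686 -0.004] eff6 -0.0295 w 0.364 g 30.0 to knob in tool [0.001  0.     0.0019]
```

Request:
apply_moves:
  increments:
    - [-1,[0,0.0006,-0.001],0]
    - [-1,[0,0,0],0]
    - [-1,[0,0,0],0]
    - [-1,[0,0,0],0]
    - [-1,[0,0,0],0]

```text
clock: 11.95
tool_pos: [0.6412, 0.1069, 0.106]
ee_rot: [[-0.42, -0.907, -0.001], [-0.907, 0.42, 0.001], [-0.0, 0.001, -1.0]]
force: [-4.6, 3.7, 5.6]
gripper_width: 0.358
grip_force: 30.0
```

```bash
python3 st.py
```

```text
t 11.95 pos [0.6412 0.1069 0.106 ] yaw -2.0045 q6 -2.65 F [-4.61  3.67  5.59] T [ 0.726  0.652 -0.06 ] eff6 -0.0191 w 0.358 g 30.0 to knob in tool [0.0008 0.0001 0.002 ]
```

Request:
apply_moves:
  increments:
    - [-1,[0,0.001,-0.002],0]
    - [-1,[0,0,0],0]
    - [-1,[0,0,0],0]
    - [-1,[0,0,0],0]
    - [-1,[0,0,0],0]

```text
clock: 12.45
tool_pos: [0.6405, 0.1069, 0.1065]
ee_rot: [[-0.42, -0.907, -0.001], [-0.907, 0.42, -0.0], [0.0, 0.001, -1.0]]
force: [4.6, 2.8, -19.1]
gripper_width: 0.356
grip_force: 30.0
```

```bash
python3 st.py
```

```text
t 12.45 pos [0.6405 0.1069 0.1065] yaw -2.0044 q6 -2.649 F [  4.61   2.79 -19.11] T [ 0.505 -1.106 -0.013] eff6 0.0307 w 0.356 g 30.0 to knob in tool [ 0.0005 -0.0005  0.0025]
```

Request:
apply_moves:
  increments:
    - [-1,[0,-0.0003,0.0013],0]
    - [-1,[0,0,0.00038],0.15]
    - [-1,[0,0,0.00038],0.15]
    - [-1,[0,0,0.00038],0.15]
    - [-1,[0,0,0.00038],0.15]

```text
clock: 12.95
tool_pos: [0.6412, 0.1064, 0.1048]
ee_rot: [[-0.862, -0.507, 0.001], [-0.507, 0.862, -0.001], [-0.0, -0.001, -1.0]]
force: [3.4, 0.5, -15.8]
gripper_width: 0.351
grip_force: 30.0
```

```bash
python3 st.py
```

```text
t 12.95 pos [0.6412 0.1064 0.1048] yaw -2.6103 q6 -2.043 F [  3.39   0.49 -15.77] T [ 0.102 -0.848  0.075] eff6 -1.9299 w 0.351 g 30.0 to knob in tool [0.0004 0.0001 0.0008]
```

Request:
apply_moves:
  increments:
    - [-1,[0,0,0.001],0.1]
    - [-1,[0,0,0.00025],0.1]
    - [-1,[0,0,0.00025],0.1]
    - [-1,[0,0,0.00025],0.1]
    - [-1,[0,0,0],0]

```text
clock: 13.45
tool_pos: [0.6415, 0.1059, 0.1037]
ee_rot: [[-0.991, -0.136, 0.001], [-0.136, 0.991, -0.001], [-0.001, -0.002, -1.0]]
force: [2.6, -2.0, -10.6]
gripper_width: 0.359
grip_force: 30.0
```

```bash
python3 st.py
```

```text
t 13.45 pos [0.6415 0.1059 0.1037] yaw -3.0051 q6 -1.648 F [  2.64  -2.   -10.64] T [-0.362 -0.611  0.065] eff6 1.0507 w 0.359 g 30.0 to knob in tool [ 0.0007  0.0004 -0.0003]
```

Request:
apply_moves:
  increments:
    - [-1,[-0.0003,-0.0003,0.0011],0.08]
    - [-1,[0,0,0.0002],0.08]
    - [-1,[0,0,0.0002],0.08]
    - [-1,[0,0,0.0002],0.08]
    - [-1,[0,0,0.0002],0.08]

```text
clock: 13.95
tool_pos: [0.6416, 0.1054, 0.1026]
ee_rot: [[-0.966, 0.26, 0.001], [0.26, 0.966, -0.002], [-0.001, -0.002, -1.0]]
force: [0.5, -4.0, -4.7]
gripper_width: 0.357
grip_force: 30.0
```

```bash
python3 st.py
```

```text
t 13.95 pos [0.6416 0.1054 0.1026] yaw 2.8789 q6 -1.249 F [ 0.53 -4.   -4.7 ] T [-0.657 -0.22  -0.004] eff6 -1.0272 w 0.357 g 30.0 to knob in tool [ 0.001   0.0006 -0.0014]
```

```bash
cat > av.py <<'E'
from h import *
import sys
n=int(sys.argv[1]) if len(sys.argv)>1 else 8
L=[]
for i in range(n):
    eyes.get_image("top"); s=status.state(); L.append([*s["force"],*s["ft_torque"],s["effort"][5]])
L=np.array(L); print("mean",L.mean(0).round(3),"std",L.std(0).round(3)); print("Tz",L[:,5].round(3))
E
python3 av.py 8; python3 st.py
```

```text
mean [-3.640e-01 -4.893e+00 -2.400e-02 -1.033e+00 -2.000e-03 -1.000e-03
  1.080e-01] std [0.517 1.491 1.906 0.151 0.09  0.029 0.308]
Tz [ 0.016  0.006 -0.019 -0.072  0.006  0.019  0.011  0.022]
t 14.35 pos [0.6417 0.1056 0.1024] yaw 2.882 q6 -1.252 F [-0.54 -5.54  0.92] T [-1.156  0.099  0.022] eff6 0.0172 w 0.358 g 30.0 to knob in tool [ 0.001   0.0004 -0.0016]
```

Request:
apply_moves:
  increments:
    - [-1,[-0.0001,-0.0005,0.0002],0.08]
    - [-1,[0,0,0.0002],0.08]
    - [-1,[0,0,0.0002],0.08]
    - [-1,[0,0,0.0002],0.08]
    - [-1,[0,0,0.0002],0.08]

```text
clock: 14.85
tool_pos: [0.6413, 0.105, 0.1014]
ee_rot: [[-0.788, 0.615, 0.0], [0.615, 0.788, -0.002], [-0.001, -0.001, -1.0]]
force: [-1.8, -5.6, 2.7]
gripper_width: 0.359
grip_force: 30.0
```

```bash
python3 av.py 5; python3 st.py
```

```text
mean [-1.684 -5.534  2.247 -1.169  0.245 -0.025  0.145] std [0.38  0.153 0.191 0.024 0.026 0.025 0.307]
Tz [ 0.004 -0.001 -0.035 -0.065 -0.028]
t 15.1 pos [0.6413 0.105  0.1015] yaw 2.4819 q6 -0.853 F [-1.94 -5.32  2.25] T [-1.182  0.252 -0.028] eff6 -0.0092 w 0.355 g 30.0 to knob in tool [ 0.0011  0.0006 -0.0025]
```

Request:
apply_moves:
  increments:
    - [-1,[-0.0005,-0.0005,0],0.08]
    - [-1,[0,0,0.0002],0.08]
    - [-1,[0,0,0.0002],0.08]
    - [-1,[0,0,0.0002],0.08]
    - [-1,[0,0,0.0002],0.08]

```text
clock: 15.6
tool_pos: [0.6409, 0.1046, 0.1004]
ee_rot: [[-0.486, 0.874, -0.001], [0.874, 0.486, -0.001], [-0.001, -0.001, -1.0]]
force: [-2.5, -5.1, 1.8]
gripper_width: 0.36
grip_force: 30.0
```

```bash
python3 av.py 5; python3 st.py
```

```text
mean [-2.292 -5.127  2.538 -0.968  0.448 -0.026  0.143] std [0.237 0.434 0.467 0.029 0.047 0.031 0.307]
Tz [-0.061 -0.046 -0.042  0.016  0.006]
t 15.85 pos [0.6408 0.1046 0.1004] yaw 2.0818 q6 -0.454 F [-2.02 -5.17  1.93] T [-0.982  0.433  0.006] eff6 -0.011 w 0.36 g 30.0 to knob in tool [ 0.0014  0.0007 -0.0036]
```

Request:
apply_moves:
  increments:
    - [-1,[-0.0005,0,0],0.08]
    - [-1,[0,0,0.0002],0.08]
    - [-1,[0,0,0.0002],0.08]
    - [-1,[0,0,0.0002],0.08]
    - [-1,[0,0,0.0002],0.08]

```text
clock: 16.35
tool_pos: [0.6403, 0.1044, 0.0994]
ee_rot: [[-0.108, 0.994, -0.002], [0.994, 0.108, -0.001], [-0.001, -0.002, -1.0]]
force: [-3.5, -3.1, 2.2]
gripper_width: 0.358
grip_force: 30.0
```

```bash
python3 av.py 5; python3 st.py
python3 - <<'E'
from h import *
d=get("scene"); a=d["img"][195:275,300:400]; cv2.imwrite("pics/s3.png",cv2.resize(a[...,::-1],(750,600),interpolation=2))
E
```

```text
mean [-3.264e+00 -4.284e+00  2.502e+00 -8.070e-01  6.860e-01  4.000e-03
  1.410e-01] std [0.252 0.443 0.619 0.022 0.015 0.029 0.307]
Tz [ 0.005  0.033 -0.044  0.033 -0.004]
t 16.6 pos [0.6403 0.1044 0.0994] yaw 1.6818 q6 -0.055 F [-3.04 -4.49  1.94] T [-0.82   0.677 -0.004] eff6 -0.0123 w 0.362 g 30.0 to knob in tool [ 0.0017  0.0007 -0.0046]
```

View pics/s3.png

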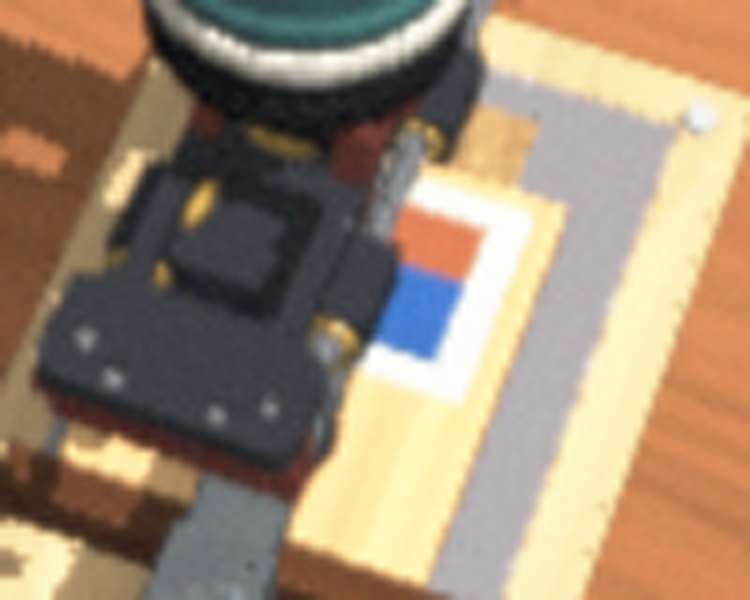

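The crop shows the gripper over the knob, with the block still flush at the fence and its right edge intact. I'll keep turning.

Request:
apply_moves:
  increments:
    - [-1,[-0.0005,0,0],0.08]
    - [-1,[0,0,0.0002],0.08]
    - [-1,[0,0,0.0002],0.08]
    - [-1,[0,0,0.0002],0.08]
    - [-1,[0,0,0.0002],0.08]

```text
clock: 17.15
tool_pos: [0.6398, 0.1044, 0.0984]
ee_rot: [[0.288, 0.958, -0.003], [0.958, -0.288, -0.0], [-0.001, -0.003, -1.0]]
force: [-4.1, -3.0, 2.4]
gripper_width: 0.358
grip_force: 30.0
```

```bash
python3 av.py 5; python3 st.py
```

```text
mean [-4.264 -2.916  2.478 -0.486  0.862 -0.014  0.141] std [0.25  0.487 0.367 0.011 0.012 0.052 0.307]
Tz [-0.11   0.047 -0.    -0.01   0.004]
t 17.4 pos [0.6398 0.1044 0.0984] yaw 1.2816 q6 0.344 F [-4.05 -2.47  2.54] T [-0.495  0.874  0.004] eff6 -0.0126 w 0.354 g 30.0 to knob in tool [ 0.002   0.0005 -0.0056]
```

Request:
apply_moves:
  increments:
    - [-1,[-0.0004,-0.0004,0],0.08]
    - [-1,[0,0,0.0002],0.08]
    - [-1,[0,0,0.0002],0.08]
    - [-1,[0,0,0.0002],0.08]
    - [-1,[0,0,0.0002],0.08]

```text
clock: 17.9
tool_pos: [0.6392, 0.1046, 0.0974]
ee_rot: [[0.638, 0.77, -0.003], [0.77, -0.638, 0.001], [-0.002, -0.003, -1.0]]
force: [-5.3, -1.6, 2.3]
gripper_width: 0.355
grip_force: 30.0
```

```bash
python3 av.py 5; python3 st.py
```

```text
mean [-5.727 -0.853  2.515 -0.13   1.035 -0.015  0.157] std [0.409 0.174 0.747 0.039 0.04  0.023 0.367]
Tz [-0.047  0.022 -0.023 -0.022 -0.007]
t 18.15 pos [0.6393 0.1046 0.0974] yaw 0.8829 q6 0.743 F [-5.73 -0.9   3.35] T [-0.081  1.058 -0.007] eff6 -0.0057 w 0.36 g 30.0 to knob in tool [ 0.0022  0.0001 -0.0066]
```

Request:
apply_moves:
  increments:
    - [-1,[-0.0005,-0.0005,0],0.08]
    - [-1,[0,0,0.0002],0.08]
    - [-1,[0,0,0.0002],0.08]
    - [-1,[0,0,0.0002],0.08]
    - [-1,[0,0,0.0002],0.08]

```text
clock: 18.65
tool_pos: [0.6388, 0.105, 0.0964]
ee_rot: [[0.887, 0.461, -0.003], [0.461, -0.887, 0.001], [-0.002, -0.003, -1.0]]
force: [-4.7, -0.0, 1.6]
gripper_width: 0.359
grip_force: 30.0
```

```bash
python3 av.py 5; python3 st.py
```

```text
mean [-5.464  0.41   2.092  0.311  0.986 -0.027  0.156] std [0.476 0.496 0.561 0.023 0.038 0.017 0.352]
Tz [-0.04  -0.026 -0.052 -0.007 -0.012]
t 18.9 pos [0.6389 0.105  0.0964] yaw 0.4838 q6 1.142 F [-5.68  0.62  2.4 ] T [ 0.302  0.997 -0.012] eff6 -0.0017 w 0.357 g 30.0 to knob in tool [ 0.0022 -0.0002 -0.0076]
```

```bash
cat > av.py <<'E'
from meas import *
import sys
n=int(sys.argv[1]) if len(sys.argv)>1 else 6
L=[];Z=[]
for i in range(n):
    d=get("scene"); s=status.state(); L.append([*s["force"],*s["ft_torque"]])
    X=cloud(d)[...,2]; Z.append([np.median(X[244:264,350:362][X[244:264,350:362]>.03]),np.median(X[213:220,382:390]),np.median(X[205:215,372:384])])
L=np.array(L); print("mean",L.mean(0).round(3),"Tz",L[:,5].round(3),"med",np.median(L[:,5]).round(3)); print("z block,bed",(np.mean(Z,0)*1000).round(2),(np.std(Z,0)*1000).round(2))
E
python3 av.py 4
python3 - <<'E'
from meas import *
d=dict(np.load("scene0.npz"));X=cloud(d)[...,2];print((X[244:264:3,346:366:2]*1000).round(0))
E
```

```text
mean [-5.489  1.495  1.97   0.314  1.03  -0.013] Tz [-0.015  0.002 -0.054  0.013] med -0.007
z block,bed [ 36.89 220.52 220.48] [0.09 0.19 0.07]
[[76. 38. 39. 38. 39. 39. 38. 37. 39. 34.]
 [40. 43. 40. 41. 39. 41. 40. 37. 38. 39.]
 [41. 37. 39. 42. 38. 39. 37. 42. 38. 41.]
 [38. 42. 39. 38. 38. 40. 40. 38. 41. 38.]
 [39. 41. 41. 41. 40. 37. 40. 41. 36. 19.]
 [38. 38. 40. 36. 39. 42. 37. 38. 36. 18.]
 [32. 36. 39. 39. 37. 37. 37. 41. 21. 16.]]
```

Request:
apply_moves:
  increments:
    - [-1,[-0.0004,0,0],0.04]
    - [-1,[0,0,0.0001],0.04]
    - [-1,[0,0,0.0001],0.04]
    - [-1,[0,0,0.0001],0.04]
    - [-1,[0,0,0.0001],0.04]

```text
clock: 19.6
tool_pos: [0.6387, 0.1052, 0.0961]
ee_rot: [[0.96, 0.279, -0.002], [0.279, -0.96, 0.002], [-0.002, -0.003, -1.0]]
force: [-5.5, 2.2, 2.9]
gripper_width: 0.357
grip_force: 30.0
```

```bash
python3 av.py 4; python3 st.py
```

```text
mean [-5.27   2.243  2.365  0.546  0.998  0.047] Tz [0.041 0.051 0.046 0.052] med 0.048
z block,bed [ 36.67 220.19 220.3 ] [0.14 0.19 0.06]
t 19.8 pos [0.6387 0.1052 0.0961] yaw 0.2839 q6 1.341 F [-5.2   2.77  2.93] T [0.518 0.961 0.052] eff6 0.0675 w 0.356 g 30.0 to knob in tool [ 0.0023 -0.0004 -0.0079]
```

The torque is rising and the block's top has come down about 2 mm, so it has reached the hard bed. Small steps from here.

Request:
apply_moves:
  increments:
    - [-1,[0,0,5e-05],0.02]
    - [-1,[0,0,5e-05],0.02]
    - [-1,[0,0,5e-05],0.02]
    - [-1,[0,0,0],0]
    - [-1,[0,0,0],0]

```text
clock: 20.3
tool_pos: [0.6387, 0.1053, 0.0961]
ee_rot: [[0.975, 0.222, -0.002], [0.222, -0.975, 0.002], [-0.002, -0.002, -1.0]]
force: [-5.8, 3.1, 2.6]
gripper_width: 0.358
grip_force: 30.0
```

```bash
python3 av.py 5; python3 st.py
```

```text
mean [-5.614  2.64   2.87   0.611  1.049  0.066] Tz [0.031 0.07  0.064 0.093 0.075] med 0.07
z block,bed [ 36.62 220.34 220.16] [0.08 0.31 0.06]
t 20.55 pos [0.6387 0.1053 0.0961] yaw 0.2239 q6 1.401 F [-6.09  2.97  2.99] T [0.633 1.034 0.075] eff6 0.0728 w 0.359 g 30.0 to knob in tool [ 0.0022 -0.0004 -0.0079]
```

Request:
apply_moves:
  increments:
    - [-1,[0,0,5e-05],0.02]
    - [-1,[0,0,5e-05],0.02]
    - [-1,[0,0,0],0.02]
    - [-1,[0,0,0],0]
    - [-1,[0,0,0],0]

```text
clock: 21.05
tool_pos: [0.6387, 0.1054, 0.0961]
ee_rot: [[0.987, 0.163, -0.002], [0.163, -0.987, 0.002], [-0.002, -0.002, -1.0]]
force: [-5.5, 2.7, 3.2]
gripper_width: 0.356
grip_force: 30.0
```

```bash
python3 av.py 6; python3 st.py
```

```text
mean [-5.509  2.666  3.753  0.638  1.094  0.118] Tz [0.095 0.089 0.12  0.123 0.122 0.158] med 0.121
z block,bed [ 36.67 220.26 220.07] [0.1  0.12 0.08]
t 21.35 pos [0.6387 0.1054 0.096 ] yaw 0.1641 q6 1.461 F [-5.6   2.8   3.67] T [0.663 1.087 0.158] eff6 0.1047 w 0.357 g 30.0 to knob in tool [ 0.0022 -0.0005 -0.008 ]
```

The torque rise is about 0.12 N·m, which is finger-tight. Now I'll back off a quarter turn, plus a little for the wind-up in the grip.

Request:
apply_moves:
  increments:
    - [-1,[0,0,-0.0003],-0.1]
    - [-1,[0,0,-0.00025],-0.1]
    - [-1,[0,0,-0.00025],-0.1]
    - [-1,[0,0,0],0]
    - [-1,[0,0,0],0]

```text
clock: 21.85
tool_pos: [0.6388, 0.1049, 0.0963]
ee_rot: [[0.896, 0.444, -0.002], [0.444, -0.896, 0.001], [-0.001, -0.002, -1.0]]
force: [-5.6, 1.9, 1.4]
gripper_width: 0.36
grip_force: 30.0
```

```bash
python3 av.py 4; python3 st.py
```

```text
mean [-4.864  2.416  0.481  0.599  0.974  0.013] Tz [ 0.02   0.055  0.005 -0.028] med 0.013
z block,bed [ 36.62 220.49 220.44] [0.12 0.08 0.16]
t 22.05 pos [0.6389 0.1049 0.0963] yaw 0.4593 q6 1.166 F [-4.81  2.46  0.04] T [ 0.642  0.969 -0.028] eff6 0.0227 w 0.358 g 30.0 to knob in tool [ 0.0023 -0.0003 -0.0077]
```

Request:
apply_moves:
  increments:
    - [-1,[0,0,-0.00025],-0.1]
    - [-1,[0,0,-0.00025],-0.1]
    - [-1,[0,0,-0.00025],-0.1]
    - [-1,[0,0,-0.00025],-0.1]
    - [-1,[0,0,-0.00025],-0.1]

```text
clock: 22.55
tool_pos: [0.6392, 0.1043, 0.0976]
ee_rot: [[0.571, 0.821, -0.002], [0.821, -0.571, 0.001], [-0.0, -0.002, -1.0]]
force: [-4.2, 1.0, -0.6]
gripper_width: 0.359
grip_force: 30.0
```

Request:
apply_moves:
  increments:
    - [-1,[0,0,-0.00025],-0.1]
    - [-1,[0,0,-0.00025],-0.1]
    - [-1,[0,0,-0.00025],-0.1]
    - [-1,[0,0,-0.00025],-0.1]
    - [-1,[0,0,-0.00025],-0.1]

```text
clock: 23.05
tool_pos: [0.6399, 0.104, 0.0989]
ee_rot: [[0.107, 0.994, -0.0], [0.994, -0.107, 0.0], [0.0, -0.0, -1.0]]
force: [-1.4, -0.1, -1.1]
gripper_width: 0.362
grip_force: 30.0
```

Request:
apply_moves:
  increments:
    - [-1,[0,0,-0.00025],-0.1]
    - [-1,[0,0,-0.00025],-0.1]
    - [-1,[0,0,-0.00025],-0.1]
    - [-1,[0,0,-0.00025],-0.1]
    - [-1,[0,0,-0.0001],-0.05]

```text
clock: 23.55
tool_pos: [0.6405, 0.104, 0.1001]
ee_rot: [[-0.335, 0.942, 0.001], [0.942, 0.335, 0.0], [-0.0, 0.001, -1.0]]
force: [-0.5, 0.7, -1.3]
gripper_width: 0.357
grip_force: 30.0
```

```bash
python3 av.py 4; python3 st.py
```

```text
mean [-1.13  -0.412 -1.751 -0.027  0.204  0.031] Tz [ 0.039 -0.029  0.014  0.101] med 0.026
z block,bed [37.01 18.45 18.11] [0.06 0.09 0.11]
t 23.75 pos [0.6405 0.104  0.1001] yaw 1.9077 q6 -0.282 F [-0.81 -0.6  -1.98] T [-0.036  0.187  0.101] eff6 -0.0445 w 0.357 g 30.0 to knob in tool [ 0.002   0.001  -0.0039]
```

The tool rose 4.0 mm, exactly a quarter turn. Next I'll release and retreat.

Request:
apply_moves:
  increments:
    - [0.2,[0,0,0],0]
    - [0.2,[0,0,0],0]
    - [0.2,[0,0,0],0]
    - [0.2,[0,0,0],0]
    - [0.2,[0,0,-0.02],0]

```text
clock: 24.25
tool_pos: [0.638, 0.1038, 0.1178]
ee_rot: [[-0.331, 0.943, -0.005], [0.943, 0.331, -0.0], [0.001, -0.005, -1.0]]
force: [-0.2, 1.0, -0.2]
gripper_width: 0.6
grip_force: 0.0
```

Request:
apply_moves:
  increments:
    - [0.2,[0,0,-0.03],0]
    - [0.2,[0,0,-0.04],0]
    - [0.2,[0,0,-0.04],0]
    - [0.2,[0,0,0],0.15]
    - [0.2,[0,0,0],0.15]

```text
clock: 24.75
tool_pos: [0.6413, 0.104, 0.2323]
ee_rot: [[-0.032, 0.999, 0.004], [0.999, 0.032, 0.0], [0.0, 0.004, -1.0]]
force: [-0.1, -1.1, 0.4]
gripper_width: 0.598
grip_force: 0.0
```

```bash
python3 av.py 2; python3 st.py
```

```text
mean [-0.058 -0.134  0.298 -0.04  -0.05   0.006] Tz [-0.009  0.022] med 0.006
z block,bed [36.54 18.14 18.45] [0.19 0.22 0.14]
t 24.85 pos [0.6402 0.104  0.2306] yaw 1.6074 q6 0.018 F [-0.62  0.84  0.53] T [-0.024 -0.025  0.022] eff6 1.6113 w 0.603 g 0.0 to knob in tool [0.0022 0.0005 0.1266]
```

Request:
apply_moves:
  increments:
    - [0.2,[0,0,0],0.147]
    - [0.2,[0,0,0],0.147]
    - [0.2,[0,0,0],0.147]
    - [0.2,[0,0,0],0.147]
    - [0.2,[0,0,0],0.147]

```text
clock: 25.35
tool_pos: [0.6398, 0.1039, 0.2295]
ee_rot: [[0.643, 0.766, -0.001], [0.766, -0.643, 0.0], [-0.0, -0.001, -1.0]]
force: [0.4, -0.2, 0.3]
gripper_width: 0.604
grip_force: 0.0
```

Request:
apply_moves:
  increments:
    - [0.6,[0,0,0],0.147]
    - [0.6,[0,0,0],0.147]
    - [0.6,[0,0,0],0.147]
    - [0.6,[0,0,0],0.147]
    - [0.6,[0,0,0],0.147]

```text
clock: 25.85
tool_pos: [0.6398, 0.1039, 0.2295]
ee_rot: [[0.991, 0.137, -0.001], [0.137, -0.991, 0.0], [-0.001, -0.0, -1.0]]
force: [-0.6, -0.3, 0.1]
gripper_width: 0.803
grip_force: 0.0
```

Request:
apply_moves:
  increments:
    - [0.6,[-0.015,0.008,0],0]
    - [0.6,[-0.015,0,0],0]
    - [0.6,[-0.015,0,0],0]
    - [0.6,[0,0,0],0]
    - [0.6,[0,0,0],0]

```text
clock: 26.35
tool_pos: [0.5969, 0.0898, 0.23]
ee_rot: [[0.99, 0.141, 0.0], [0.141, -0.99, 0.0], [0.0, -0.0, -1.0]]
force: [0.6, -0.1, 1.0]
gripper_width: 0.797
grip_force: 0.0
```

Run:
```python
from meas import *
d=get("wrist"); save(d,"c.png"); np.savez("c.npz",**{k:np.array(v) for k,v in d.items()})
cv2.imwrite("pics/c_crop.png",cv2.resize(d["img"][20:300,150:470][...,::-1],None,fx=2,fy=2))
X=cloud(d);z=X[...,2];near=(abs(X[...,0]-.64)<.03)&(abs(X[...,1]-.106)<.03)
k=big(near&(z>.105)&(z<.15));print("knob top",np.median(z[k]))
print(status.state()["clock"])
```

```text
knob top 0.12251043770795439
26.4
```

View pics/c_crop.png

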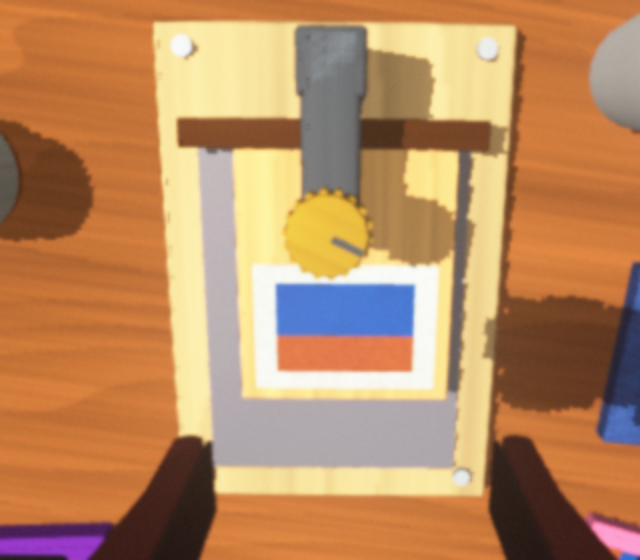

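Run:
```python
from h import *
d=dict(np.load("c.npz"))
f=lambda x,y:(x/2+150-.25,y/2+20-.25)
N=plane(d,[f(243,397.5),f(445,397.5)],.0365)[:,:2]; F=plane(d,[f(185,147),f(488,149.5)],.039)[:,:2]
n=lambda P:np.degrees(np.arctan2(*( (P[0]-P[1])[::-1]))) 
v=F[1]-F[0]; v/=np.linalg.norm(v); nr=np.array([-v[1],v[0]])
print((N-F[0])@nr,(F-[.6408,.106])@nr,"w",np.linalg.norm(N[1]-N[0]),n(N)-90,n(F)-90)
```

```text
[-0.12923928 -0.128292  ] [0.02968096 0.02968096] w 0.1081304681053086 8.104931034952585 7.6029816911784565
```

```bash
python3 -c "
from cell import job
print(job.hand_in())"
```

```text
the job is handed in; nothing more can be done
None
```

The job is handed in at about 26 s: the block is home and square against the fence to within about 1 mm as measured, the screw was bottomed at a torque rise of about 0.12 N·m and backed off a quarter turn (4.0 mm rise), and the robot is clear.

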